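# Load the last fuel injector into the ultrasonic cleaner

## Robot

A 7-joint arm with a two-finger parallel gripper is mounted at the origin on the work surface. World frame = base frame: x ahead of the robot, y to its left, z up, the work surface at z = 0. Lengths are in m, angles in rad, forces in N, time in s.
With the tool pointing down it reaches from about 0.425 to 0.925 m from the base axis. Payload 6.8 kg.
Tool frame: the origin (TCP) lies at the very end of the fingers, on their centre line; the grasp point (between the pads) lies 19 mm behind it; z points along the fingers, x is the direction in which the jaws open and shut, and the axes are right-handed (so a half turn about z gives the same grasp; the last joint's range is limited). The gripper opens to 85 mm and grips with 20 to 120 N. Pads are 22 mm wide; open, the fingers measure 114 mm over their backs; the gripper's body (76 mm by 85 mm) begins 54 mm behind the grasp point. The pads swing forward as they close: fully open they stand 13 mm farther back than shut.
Start: joints at [-1.378, 0.477, 0.022, 1.555, -0.011, 1.109, -0.083], TCP at [0.2, 0.645, 0.231] pointing down, gripper open.
Joint ranges: [-2.96, 2.96], [-0.34, 2.1], [-1.41, 1.46], [0.24, 2.44], [-1.37, 4.51], [0.17, 1.92], [-2.96, 2.96]. Speed limits (rad/s): [2.39, 2.39, 3.14, 3.14, 3.14, 3.14, 3.14].

## Interface

Orientations are given as a rotation vector (axis times angle).
In Python, from bench import get_obs, imaging, hand_in gives the robot as it stands.
- The arm moves only by the tool send_rows, never from a script. Its argument "motion" is a list of rows, each an object with "dp": the shift along the world's x, y, z in m, a list of three; "rot": the turn, a rotation vector about the world's x, y, z in rad, a list of three; "grip": the finger opening in m, from 0 to 0.0854. In form: [{"dp": [dx, dy, dz], "rot": [ax, ay, az], "grip": grip}, ...]. A call has 1 to 20 rows; each row shifts and turns the pose as measured when the row begins; what a row does not reach is not made up. A row lasts 1/8 s, in which the tool goes at most 62.5 mm and 10.7 degrees, less where a joint would pass 70% of its speed; a pose out of reach is approached as far as the arm can. A call is refused whole if a number of a shift passes 0.0625 or a number of a turn 0.188, either way. A call with a gripper value outside its range is refused whole. The fingers move at their own pace and stop on an object; "grip_force" is the grip in N (left out, the last holds). Time passes only in rows, so rows that do not move let the fingers close. It gives the time, the measured TCP pose, the force and the opening at its end, in the units of the state.
- get_obs(): the state, without advancing time (a new reading comes with each control period).
- imaging.grab_frame(name): name is "scene" or "top" or "wrist"; returns a dict with "img" (420x560x3 uint8, red, green, blue), "fx", "fy", "cx", "cy" (pixels), "R" (3x3) and "t" (3): a world point X has camera coordinates R X + t. Camera axes: x right, y down, z forward; pixel columns grow to the right and rows downward; lengths in m; the calibration is good to about 2 mm. A picture is of the moment at which its call begins. There is no depth.
- hand_in(): hands the job in, once; it reports no verdict.
The state is a dict: "clock": time; "joints": joint angles; "qvel": joint speeds; "tau": joint torques, N m; "tcp_pos": TCP position; "orientation": TCP orientation; "contact_force": force on the tool from outside, world axes, zero at the start; "moment": the same for the moment, N m; "grip_width": finger opening in m.
Only numpy, scipy, OpenCV 4.12 (cv2) and the standard library are available. Lean on these libraries where they do the work, as an engineer would, in place of code of your own. Each camera call takes 0.05 s, during which the arm holds its last target. There are 200 camera calls.

## Task

Lift the lid off the ultrasonic cleaner by its black knob and set it down gently, flat and knob up, on the black rubber mat; do not drop it. Then take the last fuel injector out of the wooden block and stand it nozzle down in the one empty hole of the rack inside the cleaner, lowering it in (not dropping it) until it sits fully home and upright like the three beside it. Leave those three and the other things on the bench undisturbed.

Things in the scene. Friction and masses are not known exactly. Their poses are not given: they have to be found in the camera images.
- cleaner: Steel ultrasonic cleaner, fixed, left or right on the bench: 165 (its x) by 200 mm (its y). Origin: centre of underside, on the bench. Blue panel on its -x face. Flat top flange 197 mm up; rim of the tank mouth 203 mm up. Mouth 136 (x) by 176 mm (y). In the dry tank a rack, deck 159 mm up, has four 14 mm holes at x = 0, y = -60, -20, +20, +60 mm; injectors stand in all but the one at +20.
- rack_gap (a point): Centre of the rack's empty 14 mm hole, on the deck's upper face (159 mm above the bench, 44 mm below the tank rim). Axes parallel to the cleaner's. The hole goes through the 4 mm deck, with 50 mm free depth below.
- lid: Loose aluminium lid, an inverted pan 154 (x) by 194 mm (y), 30 mm high, about 0.3 kg. Origin: centre of the skirt's lower edge; z up through the knob. Starts on the cleaner's flange (origin 197 mm up), skirt round the 6 mm tank rim with 2.5 mm play each side: lift it straight up. Injectors' tops stand 16 mm above the flange, 10 mm under its ceiling.
- lid_knob (a point): Centre of the lid's round black knob: 32 mm diameter, 21 mm high, on a 14 mm stem, 52 mm above the lower edge of the lid's skirt; its underside is 11 mm above the lid's top plate, its top 62 mm above the skirt's lower edge.
- mat: Black ribbed rubber bench mat, 220 mm (x) by 260 mm (y), 4 mm thick, fixed to the bench. Origin: centre of its underside; its top is at z = +4 mm. On the other side of the bench from the cleaner.
- block: Light wooden block, 50 mm (x) by 126 mm (y), 32 mm high, fixed, between the cleaner and the mat, with four 14 mm holes 26 mm deep along its y at -45, -15, +15 and +45 mm. Origin: centre of its underside. The last injector stands in the hole at +15 mm.
- injector4: Last fuel injector, upright in the block; 76 mm long, 55 g. Origin: nozzle tip; z up. Nozzle 11 mm dia (7 at the tip) to z = 22; shoulder 19 mm dia, 22 to 31, rests on the deck or block; black body 23 mm dia, 31 to 52; steel neck 13 mm dia with orange ring, 52 to 76 (grip here). Grey plug socket, 13 mm wide, sticks out to its -x, 31 mm from the axis, at heights 33 to 53 mm.
- injector1: Injector already in the rack, in the hole at y = -60 mm; same shape as injector4, its plug socket towards the cleaner's -x. Origin: nozzle tip.
- injector2: Injector already in the rack, in the hole at y = -20 mm; as injector1.
- injector3: Injector already in the rack, in the hole at y = +60 mm; as injector1.
- screwdriver: Screwdriver with a yellow handle, 200 mm long, lying on the bench nearest the robot. A bystander.
- tape_measure: Yellow and black tape measure, 62 x 36 x 62 mm, standing beyond the wooden block. Origin: centre of its underside. A bystander.
- degreaser: White bottle with a red cap, 68 mm diameter, 170 mm high, at the back of the bench. Origin: centre of its underside. A bystander.
- screw_jar: Glass jar with a steel cap, 72 mm diameter, 90 mm high, at the back of the bench. Origin: centre of its underside. A bystander.

How it is judged:
On the way, in this order (a step that is already met when the one before it is completed fails the run):
1. the lid is lifted clear of the cleaner (height (world z) of lid above 0.215 m), for 0.1 s.
2. the lid lies flat, knob up, on the mat, let go (x of lid in the frame of mat between -0.04 and 0.04 m and y of lid in the frame of mat between -0.055 and 0.055 m and z of lid in the frame of mat below 0.008 m and angle between lid's own z axis and vertical below 0.06 rad and contact force between the fingers and lid below 0.3 N), for 0.2 s.
3. the last injector stands fully home in the empty hole of the rack (horizontal distance between injector4 and rack_gap below 0.005 m and z of injector4 in the frame of rack_gap below -0.019 m and angle between injector4's own z axis and vertical below 0.1 rad), for 0.2 s.
At the end, for the whole second after the job is handed in: Lid flat on the mat, knob up, its centre within 40 mm (mat x) and 55 mm (mat y) of the mat's; the last injector in the rack's empty hole within 5 mm of centre, shoulder within 3 mm of the deck, upright within 0.1 rad; both at rest; the others left in place (all of step 3 and x of lid in the frame of mat between -0.04 and 0.04 m and y of lid in the frame of mat between -0.055 and 0.055 m and z of lid in the frame of mat below 0.008 m and angle between lid's own z axis and vertical below 0.06 rad and z of injector4 in the frame of rack_gap above -0.026 m and linear speed of each of injector4, lid below 0.03 m/s); the robot touches nothing.
It fails at once if the lid is dropped or slammed down: it moves faster than 0.4 m/s within 30 mm of the bench (height (world z) of lid below 0.03 m and linear speed of lid above 0.4 m/s).
It fails at once if the lid is tipped by more than 0.7 rad (angle between lid's own z axis and vertical above 0.7 rad).
It fails at once if the injector is dropped into the rack: it moves faster than 0.45 m/s with its nozzle in the hole (horizontal distance between injector4 and rack_gap below 0.01 m and z of injector4 in the frame of rack_gap below 0 m and linear speed of injector4 above 0.45 m/s).
It fails at once if an injector in the rack is knocked or pulled out of place (15 mm or 0.35 rad) (distance of any of injector1, injector2, injector3 from where it was at the start of the episode above 0.015 m or angle between any of injector1, injector2, injector3's own z axis and vertical above 0.35 rad).
It fails at once if another thing on the bench is moved by more than 25 mm (distance of any of screwdriver, tape_measure, degreaser, screw_jar from where it was at the start of the episode above 0.025 m).
It also fails if it takes over 61 s, if anything falls off the work surface, if the arm or the gripper's body presses on something with over 40 N, if the wrist force passes 120 N, or if a joint passes its speed limit or range.

## Working session

There is one attempt and no reset: what is moved stays moved. The work goes in short steps, Python scripts to look and compute and a tool call to move; the robot and the scene stay as the last step left them, time stands still between calls to the robot, and variables do not carry over. Pictures are saved under pics/ and viewed, about 8 in all and at most 12, crops included, and the job is handed in when it is done.

Besides the shell and the picture viewer there is one more tool, called after ">>>" by a JSON object that holds its "fn" and its "kwargs". send_rows: Moves the arm, as the interface text tells. Its arguments: {"type":"object","properties":{"motion":{"type":"array","items":{"type":"object","properties":{"dp":{"type":"array","items":{"type":"number"}},"rot":{"type":"array","items":{"type":"number"}},"grip":{"type":"number"}}}},"grip_force":{"type":"number"}},"required":["motion"]}

```bash
mkdir -p pics && python3 - <<'E'
from bench import get_obs, imaging
import cv2, pickle
o=get_obs(); print(o)
for n in ("top","scene"):
    f=imaging.grab_frame(n); pickle.dump(f,open(n+"0.pkl","wb"))
    cv2.imwrite(f"pics/{n}0.png",f["img"][:,:,::-1])
    print(n,f["fx"],f["fy"],f["cx"],f["cy"],f["R"],f["t"])
E
```

```text
{'clock': 0.0, 'joints': array([-1.37809544,  0.47780758,  0.02234618,  1.55643374, -0.01147199,
        1.10926065, -0.08311673]), 'qvel': array([-0.00077657, -0.00134953, -0.00141189,  0.0003465 ,  0.00089683,
       -0.00127776,  0.00110856]), 'tau': array([ 4.22801859e-04, -5.96458340e+01,  1.60803705e+00, -2.81176525e+01,
        1.25099652e-02,  9.60253004e-03,  2.59174544e-05]), 'tcp_pos': array([0.19984772, 0.64414011, 0.23032829]), 'orientation': array([ 2.52824911e+00,  1.86283027e+00, -2.09316347e-03]), 'contact_force': array([-0.18414435, -0.64913915,  0.19707699]), 'moment': array([-0.04333526,  0.0205291 ,  0.05391125]), 'grip_width': 0.08572383766937}
top 488.3780234958854 488.3780234958854 287.61173452025514 212.1138907462479 [[-2.16900498e-02 -9.99764698e-01 -3.00721102e-04]
 [-9.90412805e-01  2.15282026e-02 -1.36451503e-01]
 [ 1.36425870e-01 -2.66180187e-03 -9.90646706e-01]] [0.00432729 0.6007532  1.3838067 ]
scene 455.4831050000267 455.4831050000267 275.934049383544 209.64837208022988 [[ 0.31534877  0.94884955  0.01548169]
 [ 0.72918557 -0.23183857 -0.64384725]
 [-0.60732492  0.21432547 -0.76499741]] [-0.16221875 -0.30571466  1.4125501 ]
```

View pics/top0.png

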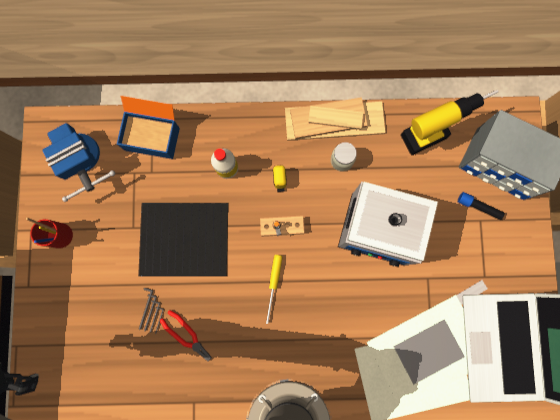

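View pics/scene0.png

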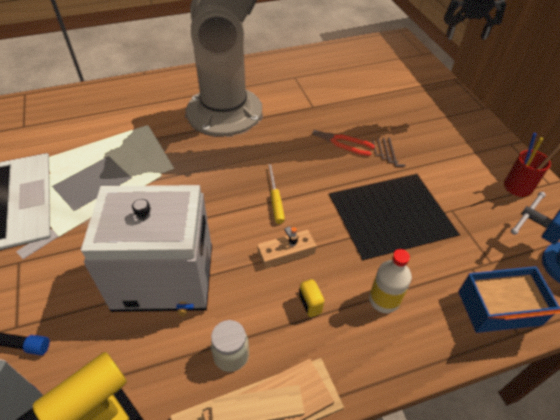

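The top view shows the cleaner at about (390,223) with its knob at (397,219), the mat at (184,240), and the block at (282,226) with the injector at (277,225). In the scene view the knob is at (141,208) and the injector at (292,237). Next I measure these with masks.

```bash
cat > h.py <<'E'
import numpy as np, cv2, pickle
def ray(f,u,v):
    d=f["R"].T@np.array([(u-f["cx"])/f["fx"],(v-f["cy"])/f["fy"],1.]); c=-f["R"].T@np.asarray(f["t"])
    return c,d
def onz(f,u,v,z):
    c,d=ray(f,u,v); return c+d*(z-c[2])/d[2]
def proj(f,X):
    p=f["R"]@np.asarray(X)+f["t"]; return np.array([f["fx"]*p[0]/p[2]+f["cx"],f["fy"]*p[1]/p[2]+f["cy"]])
def tri(f,a,g,b):
    c1,d1=ray(f,*a);c2,d2=ray(g,*b)
    s=np.linalg.lstsq(np.c_[d1,-d2],c2-c1,rcond=None)[0]
    p,q=c1+s[0]*d1,c2+s[1]*d2
    return (p+q)/2,np.linalg.norm(p-q)
def big(m,box,k=0):
    u0,v0,u1,v1=box; z=np.zeros_like(m,np.uint8); z[v0:v1,u0:u1]=m[v0:v1,u0:u1].astype(np.uint8)
    cs,_=cv2.findContours(z,cv2.RETR_EXTERNAL,cv2.CHAIN_APPROX_NONE)
    return max(cs,key=cv2.contourArea)
def cen(c):
    M=cv2.moments(c); return M["m10"]/M["m00"],M["m01"]/M["m00"]
E
python3 - <<'E'
from h import *
T=pickle.load(open("top0.pkl","rb"));S=pickle.load(open("scene0.pkl","rb"))
def rect(f,c,z):
    P=np.array([onz(f,u,v,z)[:2] for u,v in c.reshape(-1,2)])*1000
    r=cv2.minAreaRect(P.astype(np.float32)); return np.round(r[0],1),np.round(r[1],1),round(r[2],1)
for n,f in(("T",T),("S",S)):
    im=f["img"].astype(int); mx=im.max(2);mn=im.min(2);hsv=cv2.cvtColor(f["img"],cv2.COLOR_RGB2HSV)
    mat=mx<60; lid=(mn>120)&(mx-mn<45); yel=(hsv[...,0]<25)&(mn>90)
    if n=="T":
        print("mat",rect(f,big(mat,(120,190,240,290)),.004))
        print("lid",rect(f,big(lid,(330,170,445,275)),.227))
        c=big(mx<75,(380,205,412,232)); print("knob",cen(c),cv2.boundingRect(c),onz(f,*cen(c),.249))
    else:
        print("mat",rect(f,big(mat,(320,165,470,265)),.004))
        c=big(mx<75,(125,190,160,222)); print("knob",cen(c),cv2.boundingRect(c),onz(f,*cen(c),.249))
a=[cv2.resize(T["img"][175:275,240:450],None,fx=3.8,fy=3.8,interpolation=cv2.INTER_CUBIC),cv2.resize(S["img"][190:265,85:325],(798,249),interpolation=cv2.INTER_CUBIC)[:200]]
a[1]=cv2.resize(S["img"][220:270,225:335],(798,363//2*1+80))[:218]
W=798;a=[cv2.copyMakeBorder(x,0,0,0,W-x.shape[1],cv2.BORDER_CONSTANT) for x in a]
o=np.vstack(a);print(o.shape);cv2.imwrite("pics/crop0.png",o[:600,:,::-1])
E
```

```text
mat (array([533. , 302.1]), array([256.8, 214.4]), 88.8)
lid (array([ 546., -269.]), array([201. , 164.8]), 73.0)
knob (393.4293333333333, 219.81066666666666) (389, 214, 13, 11) [ 0.5470921  -0.27039033  0.249     ]
mat (array([532.1, 301.3]), array([256.6, 213.4]), 88.6)
knob (142.1154401154401, 212.982683982684) (133, 205, 17, 15) [ 0.56021691 -0.27413809  0.249     ]
(598, 798, 3)
```

View pics/crop0.png

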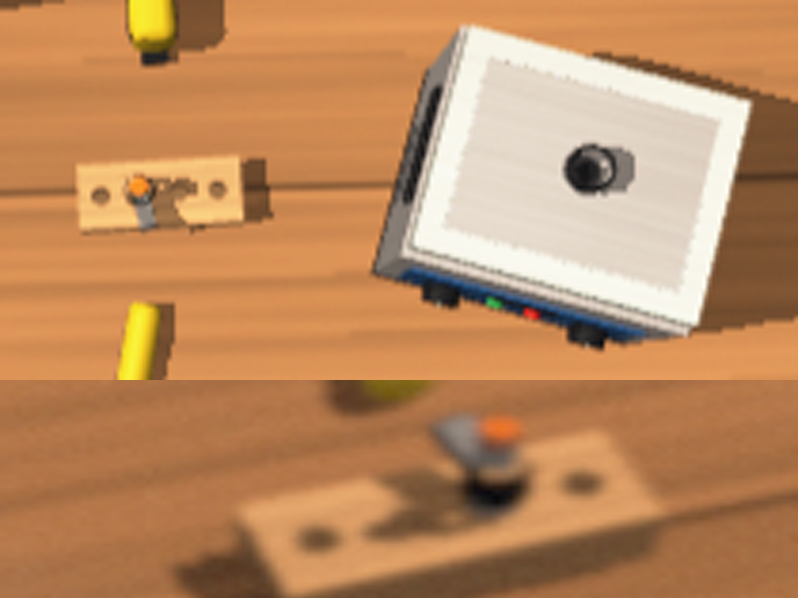

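The crop shows the knob circle at top-view pixel (395.3,219). The orange ring is near (276.6,224.5), with the plug pointing down and slightly right, towards the robot. The block has a slight yaw and the cleaner is at about -15°. I'll refine these.

```bash
python3 - <<'E'
from h import *
T=pickle.load(open("top0.pkl","rb"));S=pickle.load(open("scene0.pkl","rb"))
im=lambda f:f["img"].astype(int)
# knob
K={}
for n,f,b in(("T",T,(380,205,412,232)),("S",S,(128,192,158,222))):
    m=(im(f).max(2)<110).astype(np.uint8); m=cv2.morphologyEx(m,cv2.MORPH_CLOSE,np.ones((5,5)))
    c=big(m,b);K[n]=cv2.minEnclosingCircle(c); print("knob",n,K[n],cv2.boundingRect(c),onz(f,*K[n][0],.249).round(4))
print(tri(T,K["T"][0],S,K["S"][0]))
O={}
for n,f,b in(("T",T,(255,205,310,245)),("S",S,(260,215,320,260))):
    h=cv2.cvtColor(f["img"],cv2.COLOR_RGB2HSV);m=(h[...,0]<16)&(h[...,1]>195)&(h[...,2]>150)
    c=big(m,b);O[n]=cv2.minEnclosingCircle(c);print("orange",n,O[n],onz(f,*O[n][0],.082).round(4))
print(tri(T,O["T"][0],S,O["S"][0]))
# lid top white border in top view
m=(im(T).min(2)>215);c=big(m,(330,170,445,275))
q=cv2.approxPolyDP(cv2.convexHull(c),4,True).reshape(-1,2);print(q.tolist());P=np.array([onz(T,*p,.227)[:2] for p in q]);print(P.round(4))
r=cv2.minAreaRect((1000*P).astype(np.float32));print(r)
# block top holes
hp=[(240+x/3.8,175+y/3.8) for x,y in((100,195),(218,190))]
P=[onz(T,*p,.032)[:2] for p in hp];print("holes",P,"at+15:",P[0]*2/3+P[1]/3, "yaw",np.degrees(np.arctan2(-(P[0]-P[1])[0],(P[0]-P[1])[1])))
for z in(.04,.053):print("plugend",onz(T,240+148/3.8,175+222/3.8,z))
E
```

```text
knob T ((395.26922607421875, 219.5), 6.749420166015625) (389, 213, 14, 13) [ 0.5478 -0.275   0.249 ]
knob S ((138.0, 212.0), 13.453723907470703) (128, 202, 22, 20) [ 0.5556 -0.2809  0.249 ]
(array([ 0.54855243, -0.27935583,  0.24035001]), np.float64(0.004755121998940482))
orange T ((276.0, 223.5), 2.061652660369873) [0.5633 0.0249 0.082 ]
orange S ((294.0, 229.0), 1.414313554763794) [0.5592 0.0262 0.082 ]
(array([0.56275873, 0.02474594, 0.08699872]), np.float64(6.517602039515315e-05))
[[364, 183], [436, 202], [422, 259], [349, 238]]
[[ 0.6459 -0.2049]
 [ 0.5929 -0.3857]
 [ 0.4495 -0.3416]
 [ 0.5061 -0.1612]]
((548.9779052734375, -273.287841796875), (189.0909881591797, 149.9886932373047), 72.89945983886719)
holes [array([0.56139927, 0.05444629]), array([ 0.56329604, -0.03645804])] at+15: [0.56203153 0.02414485] yaw 1.1953355680302025
plugend [0.53899481 0.01777959 0.04      ]
plugend [0.53777384 0.01757069 0.053     ]
```

>>> {"fn": "send_rows", "kwargs": {"motion": [{"dp": [0.03,0,0.06],"rot": [0,0,0],"grip": 0.085},{"dp": [0.04,-0.02,0.04],"rot": [0,0,-0.1],"grip": 0.085},{"dp": [0.05,-0.05,0],"rot": [0,0,-0.1],"grip": 0.085},{"dp": [0.05,-0.05,0],"rot": [0,0,-0.1],"grip": 0.085},{"dp": [0.05,-0.06,0],"rot": [0,0,-0.1],"grip": 0.085},{"dp": [0.05,-0.06,0],"rot": [0,0,-0.1],"grip": 0.085},{"dp": [0.03,-0.06,0],"rot": [0,0,-0.1],"grip": 0.085},{"dp": [0.02,-0.06,0],"rot": [0,0,-0.1],"grip": 0.085},{"dp": [0,-0.06,0],"rot": [0,0,-0.1],"grip": 0.085},{"dp": [0,-0.06,0],"rot": [0,0,-0.1],"grip": 0.085},{"dp": [0,-0.06,0],"rot": [0,0,-0.1],"grip": 0.085},{"dp": [0,-0.06,0],"rot": [0,0,-0.1],"grip": 0.085},{"dp": [0,0,0],"rot": [0,0,0],"grip": 0.085}]}}

```text
clock: 1.72
tcp_pos: [0.4825, 0.067, 0.3232]
orientation: [-3.134, -0.209, 0.015]
contact_force: [0.3, 0.5, -0.4]
grip_width: 0.085
```

>>> {"fn": "send_rows", "kwargs": {"motion": [{"dp": [0.015,-0.05,0],"rot": [0,0,-0.08],"grip": 0.085},{"dp": [0.01,-0.06,0],"rot": [0,0,-0.08],"grip": 0.085},{"dp": [0.01,-0.06,0],"rot": [0,0,-0.08],"grip": 0.085},{"dp": [0.01,-0.06,0],"rot": [0,0,-0.08],"grip": 0.085},{"dp": [0.01,-0.06,0],"rot": [0,0,-0.08],"grip": 0.085},{"dp": [0.01,-0.05,0],"rot": [0,0,-0.03],"grip": 0.085},{"dp": [0,0,0],"rot": [0,0,0],"grip": 0.085}]}}

```text
clock: 2.6
tcp_pos: [0.5498, -0.2748, 0.321]
orientation: [-3.103, 0.458, 0.016]
contact_force: [-0.1, 0.8, -0.2]
grip_width: 0.0852
```

```bash
python3 - <<'E'
from h import *
from bench import get_obs, imaging
o=get_obs();print(o["tcp_pos"],o["orientation"],o["joints"])
f=imaging.grab_frame("wrist");pickle.dump(f,open("w1.pkl","wb"));cv2.imwrite("pics/w1.png",f["img"][:,:,::-1])
for z in(.239,.249,.259):print(proj(f,[.548,-.274,z]))
print("tcp",proj(f,o["tcp_pos"]),"campos",-f["R"].T@f["t"])
E
```

```text
[ 0.54978982 -0.27482368  0.32097804] [-3.10341758  0.45761728  0.01634033] [-0.19483013  0.38009881  0.7601065   1.62411364 -0.27232014  1.25853436
  0.32419195]
[278.03441915 211.95441764]
[277.76211926 216.47432471]
[277.4654551  221.39865443]
tcp [279.17304063 266.09384973] campos [ 0.57170335 -0.20961272  0.46327547]
```

View pics/w1.png

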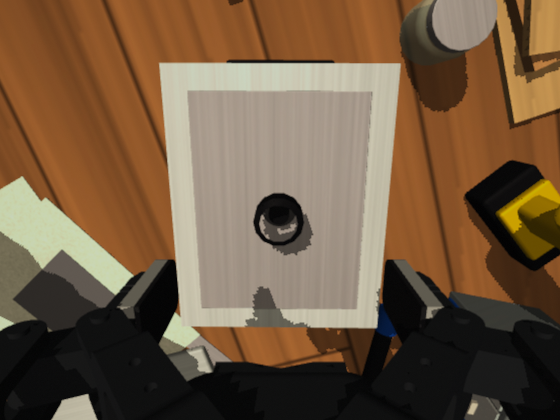

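The wrist view shows the knob at (278,219), which matches the prediction for (0.548,-0.274). Descending on it.

>>> {"fn": "send_rows", "kwargs": {"motion": [{"dp": [-0.0015,0.001,-0.04],"rot": [-0.005,-0.01,0],"grip": 0.085},{"dp": [0,0,-0.03],"rot": [0,0,0],"grip": 0.085},{"dp": [0,0,-0.015],"rot": [0,0,0],"grip": 0.085},{"dp": [0,0,0],"rot": [0,0,0],"grip": 0.085}], "grip_force": 50}}

```text
clock: 3.15
tcp_pos: [0.5518, -0.2631, 0.233]
orientation: [-3.104, 0.434, -0.0]
contact_force: [0.3, -0.1, 0.2]
grip_width: 0.0851
```

>>> {"fn": "send_rows", "kwargs": {"motion": [{"dp": [-0.003,-0.01,0],"rot": [-0.006,0,0],"grip": 0.085},{"dp": [0,0,0],"rot": [0,0,0],"grip": 0.085}]}}

```text
clock: 3.4
tcp_pos: [0.5498, -0.2737, 0.235]
orientation: [-3.111, 0.433, -0.006]
contact_force: [-0.8, -0.2, 0.6]
grip_width: 0.0847
```

Centred, so I close at this height.

>>> {"fn": "send_rows", "kwargs": {"motion": [{"dp": [-0.001,0,-0.002],"rot": [0,0,0],"grip": 0.05},{"dp": [0,0,0],"rot": [0,0,0],"grip": 0.035},{"dp": [0,0,0],"rot": [0,0,0],"grip": 0.02},{"dp": [0,0,0],"rot": [0,0,0],"grip": 0.02},{"dp": [0,0,0],"rot": [0,0,0],"grip": 0.02},{"dp": [0,0,0],"rot": [0,0,0],"grip": 0.02}], "grip_force": 50}}

```text
clock: 4.15
tcp_pos: [0.5493, -0.2743, 0.2346]
orientation: [-3.111, 0.434, -0.01]
contact_force: [-0.6, 0.8, 1.5]
grip_width: 0.0299
```

>>> {"fn": "send_rows", "kwargs": {"motion": [{"dp": [0,0,0.006],"rot": [0,0,0],"grip": 0.02},{"dp": [0,0,0.008],"rot": [0,0,0],"grip": 0.02},{"dp": [0,0,0.012],"rot": [0,0,0],"grip": 0.02},{"dp": [0,0,0.02],"rot": [0,0,0],"grip": 0.02},{"dp": [0,0,0.025],"rot": [0,0,0],"grip": 0.02},{"dp": [0,0,0.025],"rot": [0,0,0],"grip": 0.02},{"dp": [0,0,0],"rot": [0,0,0],"grip": 0.02}]}}

```text
clock: 5.03
tcp_pos: [0.5478, -0.2736, 0.3347]
orientation: [-3.111, 0.434, -0.006]
contact_force: [0.1, 0.2, -3.4]
grip_width: 0.0295
```

Lid lifted, with about 3.4 N of extra load. Carrying it to the mat.

>>> {"fn": "send_rows", "kwargs": {"motion": [{"dp": [0,0.02,0],"rot": [0,0,0.02],"grip": 0.02},{"dp": [0,0.035,0],"rot": [0,0,0.02],"grip": 0.02},{"dp": [0,0.045,0],"rot": [0,0,0.02],"grip": 0.02},{"dp": [0,0.045,0],"rot": [0,0,0.02],"grip": 0.02},{"dp": [0,0.045,0],"rot": [0,0,0.02],"grip": 0.02},{"dp": [0,0.045,0],"rot": [0,0,0.02],"grip": 0.02},{"dp": [0,0.045,0],"rot": [0,0,0.02],"grip": 0.02},{"dp": [0,0.045,0],"rot": [0,0,0.02],"grip": 0.02},{"dp": [0,0.045,0],"rot": [0,0,0.02],"grip": 0.02},{"dp": [0,0.045,0],"rot": [0,0,0.02],"grip": 0.02},{"dp": [0,0.045,0],"rot": [0,0,0.02],"grip": 0.02},{"dp": [0,0.03,0],"rot": [0,0,0.02],"grip": 0.02},{"dp": [0,0.015,0],"rot": [0,0,0.02],"grip": 0.02},{"dp": [0,0,0],"rot": [0,0,0],"grip": 0.02}]}}

```text
clock: 6.78
tcp_pos: [0.5314, 0.2609, 0.3204]
orientation: [3.139, 0.017, -0.029]
contact_force: [0.9, -1.1, -2.9]
grip_width: 0.0304
```

>>> {"fn": "send_rows", "kwargs": {"motion": [{"dp": [0,0.02,-0.02],"rot": [0,-0.009,0],"grip": 0.02},{"dp": [0,0.02,-0.035],"rot": [0,-0.009,0],"grip": 0.02},{"dp": [0,0,-0.04],"rot": [0,0,0],"grip": 0.02},{"dp": [0,0,-0.04],"rot": [0,0,0],"grip": 0.02},{"dp": [0,0,-0.04],"rot": [0,0,0],"grip": 0.02},{"dp": [0,0,-0.03],"rot": [0,0,0],"grip": 0.02},{"dp": [0,0,-0.015],"rot": [0,0,0],"grip": 0.02},{"dp": [0,0,0],"rot": [0,0,0],"grip": 0.02}]}}

```text
clock: 7.78
tcp_pos: [0.5384, 0.2834, 0.0982]
orientation: [3.134, -0.02, 0.012]
contact_force: [0.5, -0.2, -3.1]
grip_width: 0.0301
```

>>> {"fn": "send_rows", "kwargs": {"motion": [{"dp": [-0.004,0.018,-0.02],"rot": [0,0.006,0],"grip": 0.02},{"dp": [0,0,-0.015],"rot": [0,0,0],"grip": 0.02},{"dp": [0,0,-0.01],"rot": [0,0,0],"grip": 0.02},{"dp": [0,0,0],"rot": [0,0,0],"grip": 0.02}]}}

```text
clock: 8.28
tcp_pos: [0.5358, 0.3042, 0.0527]
orientation: [3.137, -0.019, 0.008]
contact_force: [0.1, 0.4, -3.3]
grip_width: 0.0303
```

>>> {"fn": "send_rows", "kwargs": {"motion": [{"dp": [0,0,-0.005],"rot": [0,0,0],"grip": 0.02},{"dp": [0,0,-0.004],"rot": [0,0,0],"grip": 0.02},{"dp": [0,0,-0.003],"rot": [0,0,0],"grip": 0.02},{"dp": [0,0,0],"rot": [0,0,0],"grip": 0.02}]}}

```text
clock: 8.78
tcp_pos: [0.537, 0.3041, 0.0417]
orientation: [3.138, -0.021, 0.011]
contact_force: [-0.4, -0.2, -3.1]
grip_width: 0.0299
```

>>> {"fn": "send_rows", "kwargs": {"motion": [{"dp": [0,0,-0.002],"rot": [0,0,0],"grip": 0.02},{"dp": [0,0,-0.002],"rot": [0,0,0],"grip": 0.02},{"dp": [0,0,0],"rot": [0,0,0],"grip": 0.02}]}}

```text
clock: 9.15
tcp_pos: [0.5374, 0.3042, 0.042]
orientation: [3.141, -0.022, 0.01]
contact_force: [0.3, 0.0, -3.3]
grip_width: 0.0302
```

>>> {"fn": "send_rows", "kwargs": {"motion": [{"dp": [0,0,-0.004],"rot": [0,0,0],"grip": 0.02},{"dp": [0,0,-0.003],"rot": [0,0,0],"grip": 0.02},{"dp": [0,0,0],"rot": [0,0,0],"grip": 0.02}]}}

```text
clock: 9.52
tcp_pos: [0.538, 0.3046, 0.0421]
orientation: [-3.138, 0.023, -0.008]
contact_force: [0.9, -1.2, -3.2]
grip_width: 0.0299
```

```bash
python3 - <<'E'
from h import *
from bench import get_obs, imaging
for i in range(3):
    o=get_obs();print(o["clock"],o["tcp_pos"],o["contact_force"])
    f=imaging.grab_frame("top")
pickle.dump(f,open("t1.pkl","wb"));g=imaging.grab_frame("scene")
cv2.imwrite("pics/t1.png",np.hstack([cv2.resize(f["img"][180:290,120:260],(400,314)),cv2.resize(g["img"][150:280,310:475],(400,314))])[:,:,::-1])
E
```

```text
9.525 [0.53803633 0.30460689 0.04213341] [ 0.89552648 -1.18570556 -3.21754372]
9.575 [0.53819242 0.30459286 0.04194874] [ 0.60307737 -0.29156053 -4.12024747]
9.625 [0.53814518 0.30454956 0.04155578] [-1.63945965 -1.39325116  5.62234033]
```

View pics/t1.png

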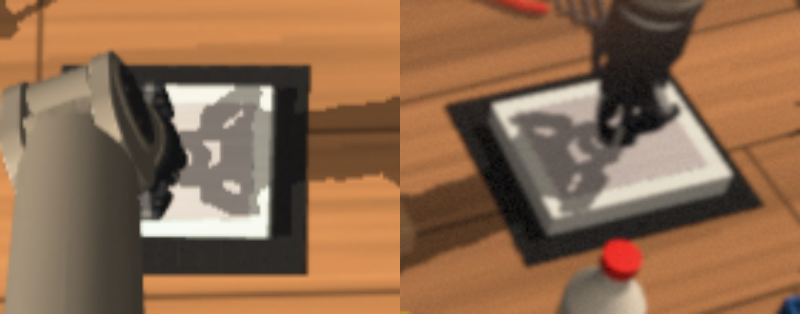

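The view shows the lid on the mat, well inside its edges. The last reading is +5.6 N, so it has touched down. I'll release and back off upward.

>>> {"fn": "send_rows", "kwargs": {"motion": [{"dp": [0,0,-0.001],"rot": [0,0,0],"grip": 0.02},{"dp": [0,0,0],"rot": [0,0,0],"grip": 0.034},{"dp": [0,0,0],"rot": [0,0,0],"grip": 0.045},{"dp": [0,0,0],"rot": [0,0,0],"grip": 0.06},{"dp": [0,0,0],"rot": [0,0,0],"grip": 0.07},{"dp": [0,0,0],"rot": [0,0,0],"grip": 0.07}]}}

```text
clock: 10.48
tcp_pos: [0.5387, 0.3049, 0.0406]
orientation: [-3.139, 0.023, -0.008]
contact_force: [-0.0, -0.6, -0.9]
grip_width: 0.07
```

>>> {"fn": "send_rows", "kwargs": {"motion": [{"dp": [0,0,0.03],"rot": [0,0,0],"grip": 0.07},{"dp": [0,0,0.05],"rot": [0,0,0],"grip": 0.07},{"dp": [0,0,0.055],"rot": [0,0,0],"grip": 0.07},{"dp": [0,-0.03,0.04],"rot": [0,0,0],"grip": 0.07},{"dp": [0.005,-0.05,0.01],"rot": [0,0,0],"grip": 0.07},{"dp": [0.005,-0.06,0],"rot": [0,0,0],"grip": 0.07},{"dp": [0.005,-0.06,0],"rot": [0,0,0],"grip": 0.07},{"dp": [0.005,-0.05,0],"rot": [0,0,0],"grip": 0.07},{"dp": [0,-0.015,0],"rot": [0,0,0],"grip": 0.07},{"dp": [0,0,0],"rot": [0,0,0],"grip": 0.07}]}}

```text
clock: 11.72
tcp_pos: [0.5569, 0.0331, 0.232]
orientation: [-3.138, 0.018, -0.013]
contact_force: [-1.3, 0.0, -0.3]
grip_width: 0.0701
```

```bash
python3 - <<'E'
from h import *
from bench import get_obs, imaging
T=imaging.grab_frame("top");pickle.dump(T,open("t2.pkl","wb"))
o=get_obs();print(o["clock"],o["tcp_pos"],o["orientation"])
W=imaging.grab_frame("wrist");pickle.dump(W,open("w2.pkl","wb"))
cv2.imwrite("pics/t2.png",np.hstack([cv2.resize(T["img"][175:280,330:450],(400,350),interpolation=cv2.INTER_CUBIC),cv2.resize(W["img"],(400,350))])[:,:,::-1])
m=(T["img"].min(2)>200);c=big(m,(130,190,240,290));P=np.array([onz(T,*p,.034)[:2] for p in c.reshape(-1,2)]);print("lid",cv2.minAreaRect((1000*P).astype(np.float32)))
print(proj(W,[.5625,.0246,.086]))
E
```

```text
11.775 [0.55687115 0.03397852 0.23192017] [-3.13782915  0.0160528  -0.01283466]
lid ((538.79833984375, 304.5555419921875), (193.7373046875, 151.90281677246094), 88.75473022460938)
[285.06174679 200.96203453]
```

View pics/t2.png

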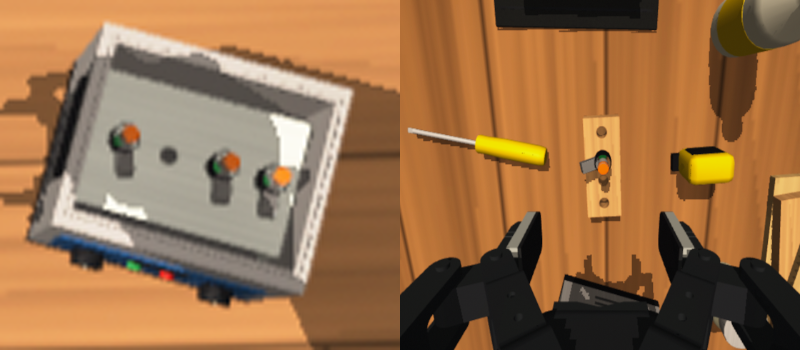

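The lid lies at (0.539,0.305), within tolerance of the mat centre (0.533,0.302). The open tank shows the empty hole at top pixel (380.7,221.5). In the wrist view the orange ring is at (284,201), as predicted. Now I refine the hole and the plug yaw.

```bash
python3 - <<'E'
from h import *
T=pickle.load(open("t2.pkl","rb"));W=pickle.load(open("w2.pkl","rb"))
g=T["img"].max(2)
b=g[212:231,371:391];print(np.median(b));m=np.clip(110.-b,0,None)  # dark weight
print(b[5:15,5:15])
ys,xs=np.mgrid[212:231,371:391];u,v=(m*xs).sum()/m.sum(),(m*ys).sum()/m.sum();print("hole",u,v,onz(T,u,v,.159),onz(T,u,v,.157))
h=cv2.cvtColor(T["img"],cv2.COLOR_RGB2HSV);o=((h[...,0]<16)&(h[...,1]>170)&(h[...,2]>130)).astype(np.uint8);o[:,:330]=0;o[:185]=0;o[262:]=0;o[:,440:]=0
n,_,st,ce=cv2.connectedComponentsWithStats(o)
for i in range(1,n):
    if st[i,4]>3:print(st[i],ce[i],onz(T,*ce[i],.212).round(4))
h=cv2.cvtColor(W["img"],cv2.COLOR_RGB2HSV)
o=((h[...,0]<16)&(h[...,1]>190)&(h[...,2]>150)).astype(np.uint8);c=big(o,(270,180,300,225));print("W orange",cen(c),onz(W,*cen(c),.084))
# mouth corners of tank (rim outer) via bright mask
s=((h[...,1]<60)&(h[...,2]>60)&(h[...,2]<190)).astype(np.uint8);n,_,st,ce=cv2.connectedComponentsWithStats(s[180:225,255:300])
for i in range(1,n):
    if st[i,4]>15:
        q=ce[i]+[255,180];print("grey",st[i],q,onz(W,*q,.053))
cv2.imwrite("pics/inj.png",cv2.resize(W["img"][170:235,240:330],None,fx=6,fy=6,interpolation=cv2.INTER_CUBIC)[:,:,::-1])
E
```

```text
172.0
[[171 172 173 172 172 171 171 170 171 172]
 [168 168 168 159 155 161 168 171 171 170]
 [171 170 148 111  99 116 144 170 172 172]
 [173 170 108  68  63  63  89 157 168 170]
 [173 169  84  64  63  63  64 144 166 168]
 [174 170  97  66  65  64  70 147 171 171]
 [174 175 138 102  74  80 114 163 174 173]
 [173 173 168 149 130 134 161 172 172 172]
 [175 173 171 172 172 173 172 173 173 175]
 [177 176 175 175 173 172 170 171 173 172]]
hole 380.25155279503105 221.24068322981367 [ 0.5545429  -0.25490214  0.159     ] [ 0.55477205 -0.25528855  0.157     ]
[367 213   5   5  16] [368.8125 214.6875] [ 0.566  -0.2162  0.212 ]
[397 221   5   5  17] [399.         223.23529412] [ 0.5423 -0.2923  0.212 ]
[412 228   5   2   7] [414.14285714 228.57142857] [ 0.5278 -0.3303  0.212 ]
[378 256   4   3  10] [379.3 257.2] [ 0.4569 -0.2379  0.212 ]
W orange (284.27390900649954, 201.53853296193128) [0.56185311 0.02355228 0.084     ]
grey [  0   9  34  19 319] [266.52978056 197.4984326 ] [0.5454807  0.01933592 0.053     ]
```

View pics/inj.png

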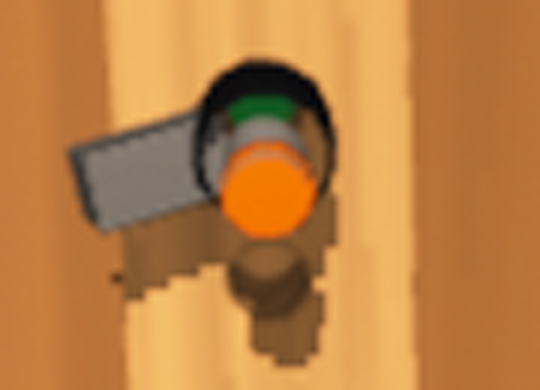

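The crop shows the plug pointing to -x with the injector yawed about +16°. The axis is at (0.562,0.024) and the hole at (0.5545,-0.2545); the midpoint of its neighbours agrees. The rack yaw is -17.3°.

>>> {"fn": "send_rows", "kwargs": {"motion": [{"dp": [0.005,-0.01,-0.02],"rot": [0,0.008,0.15],"grip": 0.06},{"dp": [0,0,-0.04],"rot": [0,0,0.13],"grip": 0.055},{"dp": [0,0,-0.03],"rot": [0,0,0],"grip": 0.05},{"dp": [0,0,-0.015],"rot": [0,0,0],"grip": 0.05},{"dp": [0,0,0],"rot": [0,0,0],"grip": 0.05},{"dp": [0,0,0],"rot": [0,0,0],"grip": 0.05}]}}

```text
clock: 12.58
tcp_pos: [0.5638, 0.0379, 0.1247]
orientation: [-3.098, -0.466, -0.003]
contact_force: [0.2, -0.9, -0.2]
grip_width: 0.0499
```

```bash
cat > st.py <<'E'
import sys,numpy as np
from bench import get_obs
from scipy.spatial.transform import Rotation as R
o=get_obs();M=R.from_rotvec(o["orientation"]).as_matrix();p=o["tcp_pos"]
print("t",round(o["clock"],2),"tcp",p.round(4),"yaw",round(np.arctan2(M[1,0],M[0,0]),3),"fix wx,wy",round(-M[1,2],4),round(M[0,2],4),"w",round(o["grip_width"],4),"F",o["contact_force"].round(1))
if len(sys.argv)>1: print("need",(np.array(list(map(float,sys.argv[1:4])))-p).round(4),"axis pt 64mm.. ")
E
python3 st.py .562 .0241 .065
```

```text
t 12.57 tcp [0.5638 0.0379 0.1247] yaw 0.298 fix wx,wy -0.0094 0.0005 w 0.0499 F [ 0.2 -0.9 -0.2]
need [-0.0018 -0.0138 -0.0597] axis pt 64mm..
```

>>> {"fn": "send_rows", "kwargs": {"motion": [{"dp": [-0.002,-0.013,-0.01],"rot": [-0.009,0,0],"grip": 0.05},{"dp": [0,0,-0.01],"rot": [0,0,0],"grip": 0.05},{"dp": [0,0,0],"rot": [0,0,0],"grip": 0.05}]}}

```text
clock: 12.95
tcp_pos: [0.5628, 0.024, 0.1052]
orientation: [3.107, 0.466, 0.006]
contact_force: [-0.6, -0.6, 0.2]
grip_width: 0.0502
```

```bash
python3 st.py .562 .0241 .065; python3 - <<'E'
from h import *
from bench import imaging
W=imaging.grab_frame("wrist");pickle.dump(W,open("w3.pkl","wb"))
h=cv2.cvtColor(W["img"],cv2.COLOR_RGB2HSV)
o=((h[...,0]<16)&(h[...,1]>190)&(h[...,2]>150)).astype(np.uint8);n,_,st,ce=cv2.connectedComponentsWithStats(o)
for i in range(1,n):
    if st[i,4]>200:print(st[i],ce[i],onz(W,*ce[i],.084))
E
```

```text
t 12.95 tcp [0.5628 0.024  0.1052] yaw 0.298 fix wx,wy -0.0004 0.0037 w 0.0502 F [-0.6 -0.6  0.2]
need [-0.0008  0.0001 -0.0402] axis pt 64mm.. 
[264 233  27  27 514] [277.0311284  246.80155642] [0.56165562 0.02381355 0.084     ]
```

>>> {"fn": "send_rows", "kwargs": {"motion": [{"dp": [-0.001,0,-0.015],"rot": [0,0.003,0],"grip": 0.05},{"dp": [0,0,-0.012],"rot": [0,0,0],"grip": 0.05},{"dp": [0,0,-0.006],"rot": [0,0,0],"grip": 0.05},{"dp": [0,0,0],"rot": [0,0,0],"grip": 0.05},{"dp": [0,0,0],"rot": [0,0,0],"grip": 0.05}]}}

```text
clock: 13.62
tcp_pos: [0.5619, 0.024, 0.0699]
orientation: [-3.107, -0.466, -0.001]
contact_force: [0.1, 0.1, 0.3]
grip_width: 0.0499
```

```bash
python3 st.py .5618 .024 .065
```

```text
t 13.62 tcp [0.5619 0.024  0.0699] yaw 0.298 fix wx,wy -0.0004 0.0006 w 0.0499 F [0.1 0.1 0.3]
need [-0.0001  0.     -0.0049] axis pt 64mm..
```

>>> {"fn": "send_rows", "kwargs": {"motion": [{"dp": [0,0,-0.005],"rot": [0,0,0],"grip": 0.05},{"dp": [0,0,0],"rot": [0,0,0],"grip": 0.03},{"dp": [0,0,0],"rot": [0,0,0],"grip": 0.018},{"dp": [0,0,0],"rot": [0,0,0],"grip": 0.005},{"dp": [0,0,0],"rot": [0,0,0],"grip": 0.005},{"dp": [0,0,0],"rot": [0,0,0],"grip": 0.005}], "grip_force": 35}}

```text
clock: 14.38
tcp_pos: [0.5624, 0.0241, 0.0654]
orientation: [-3.106, -0.466, -0.003]
contact_force: [-0.2, 0.2, -1.0]
grip_width: 0.0114
```

```bash
python3 st.py .5618 .024 .065
```

```text
t 14.38 tcp [0.5624 0.0241 0.0654] yaw 0.298 fix wx,wy -0.0007 0.002 w 0.0114 F [-0.2  0.2 -1. ]
need [-0.0006 -0.0001 -0.0004] axis pt 64mm..
```

>>> {"fn": "send_rows", "kwargs": {"motion": [{"dp": [0,0,0.01],"rot": [0,0,0],"grip": 0.005},{"dp": [0,0,0.02],"rot": [0,0,0],"grip": 0.005},{"dp": [0,0,0.03],"rot": [0,0,0],"grip": 0.005},{"dp": [0,0,0.04],"rot": [0,0,0],"grip": 0.005},{"dp": [0,0,0.045],"rot": [0,0,0],"grip": 0.005},{"dp": [0,0,0.04],"rot": [0,0,0],"grip": 0.005},{"dp": [0,0,0.035],"rot": [0,0,0],"grip": 0.005},{"dp": [0,0,0.02],"rot": [0,0,0],"grip": 0.005},{"dp": [0,0,0],"rot": [0,0,0],"grip": 0.005}]}}

```text
clock: 15.5
tcp_pos: [0.5607, 0.0225, 0.3183]
orientation: [-3.106, -0.463, -0.008]
contact_force: [-0.0, -0.4, -1.3]
grip_width: 0.0116
```

```bash
python3 st.py .5545 -.2545 .31
```

```text
t 15.5 tcp [0.5607 0.0225 0.3183] yaw 0.296 fix wx,wy -0.0018 0.005 w 0.0116 F [-0.  -0.4 -1.3]
need [-0.0062 -0.277  -0.0083] axis pt 64mm..
```

>>> {"fn": "send_rows", "kwargs": {"motion": [{"dp": [0,-0.02,0],"rot": [0,0.005,-0.07],"grip": 0.005},{"dp": [0,-0.035,0],"rot": [0,0,-0.07],"grip": 0.005},{"dp": [0,-0.04,0],"rot": [0,0,-0.07],"grip": 0.005},{"dp": [0,-0.04,0],"rot": [0,0,-0.07],"grip": 0.005},{"dp": [0,-0.04,0],"rot": [0,0,-0.08],"grip": 0.005},{"dp": [0,-0.04,0],"rot": [0,0,-0.08],"grip": 0.005},{"dp": [0,-0.03,0],"rot": [0,0,-0.08],"grip": 0.005},{"dp": [0,-0.02,0],"rot": [0,0,-0.04],"grip": 0.005},{"dp": [0,0,0],"rot": [0,0,0],"grip": 0.005},{"dp": [0,0,0],"rot": [0,0,0],"grip": 0.005}]}}

```text
clock: 16.75
tcp_pos: [0.5499, -0.2603, 0.3079]
orientation: [3.103, -0.487, -0.03]
contact_force: [0.6, 0.8, -0.6]
grip_width: 0.0113
```

```bash
python3 st.py .5545 -.2545 .31
```

```text
t 16.75 tcp [ 0.5499 -0.2603  0.3079] yaw -0.311 fix wx,wy -0.0025 -0.019 w 0.0113 F [ 0.6  0.8 -0.6]
need [0.0046 0.0058 0.0021] axis pt 64mm..
```

Above the gap. I correct the position and tilt, then look with the wrist and scene cameras.

>>> {"fn": "send_rows", "kwargs": {"motion": [{"dp": [0.0045,0.006,0],"rot": [-0.002,-0.019,0.01],"grip": 0.005},{"dp": [0,0,0],"rot": [0,0,0],"grip": 0.005},{"dp": [0,0,0],"rot": [0,0,0],"grip": 0.005}]}}

```text
clock: 17.12
tcp_pos: [0.5557, -0.2503, 0.3078]
orientation: [-3.105, 0.461, -0.002]
contact_force: [0.2, -0.4, -1.5]
grip_width: 0.0116
```

```bash
python3 st.py .5545 -.2545 .31; python3 - <<'E'
from h import *
from bench import imaging,get_obs
W=imaging.grab_frame("wrist");S=imaging.grab_frame("scene");pickle.dump((W,S),open("w4.pkl","wb"))
a=cv2.resize(S["img"][130:320,70:240],(400,447));b=cv2.resize(W["img"][100:400,130:430],(400,400));b=cv2.copyMakeBorder(b,0,47,0,0,cv2.BORDER_CONSTANT)
cv2.imwrite("pics/w4.png",np.hstack([a,b])[:,:,::-1])
for f,n in((W,"W"),(S,"S")):
    print(n,"hole",proj(f,[.5545,-.2547,.159]),"tip exp",proj(f,[.5545,-.2545,.253]))
    h=cv2.cvtColor(f["img"],cv2.COLOR_RGB2HSV)
    o=((h[...,0]<16)&(h[...,1]>170)&(h[...,2]>130)).astype(np.uint8)
    if n=="W":
        k,_,st,ce=cv2.connectedComponentsWithStats(o)
        for i in range(1,k):
            if 20<st[i,4]<2000:print(st[i],ce[i],onz(f,*ce[i],.213).round(4))
E
```

```text
t 17.12 tcp [ 0.5557 -0.2503  0.3078] yaw -0.295 fix wx,wy -0.0021 0.0019 w 0.0116 F [ 0.2 -0.4 -1.5]
need [-0.0012 -0.0042  0.0022] axis pt 64mm.. 
W hole [279.73231095 194.60421406] tip exp [279.5103616  232.45228322]
[ 396    0   87   37 1264] [425.10205696   9.89398734] [ 0.6776 -0.1561  0.213 ]
[   0  127   52  101 1769] [ 16.44884115 181.92029395] [ 0.386  -0.1796  0.213 ]
[270 149  19  20 167] [279.43712575 159.84431138] [ 0.5655 -0.2182  0.213 ]
[267 267  28  13 126] [282.07936508 271.62698413] [ 0.5429 -0.2991  0.213 ]
[266 276  29  43 761] [280.03547963 294.86990802] [ 0.5357 -0.3173  0.213 ]
[544 276  16  31 252] [554.09126984 289.44444444] [ 0.7364 -0.3736  0.213 ]
[257 345  47  23 943] [279.7921527 355.4485684] [ 0.5196 -0.3696  0.213 ]
[401 346  26  27 302] [413.03311258 358.86092715] [ 0.6217 -0.4041  0.213 ]
S hole [161.21416425 237.64693891] tip exp [152.15860646 206.74735093]
```

View pics/w4.png

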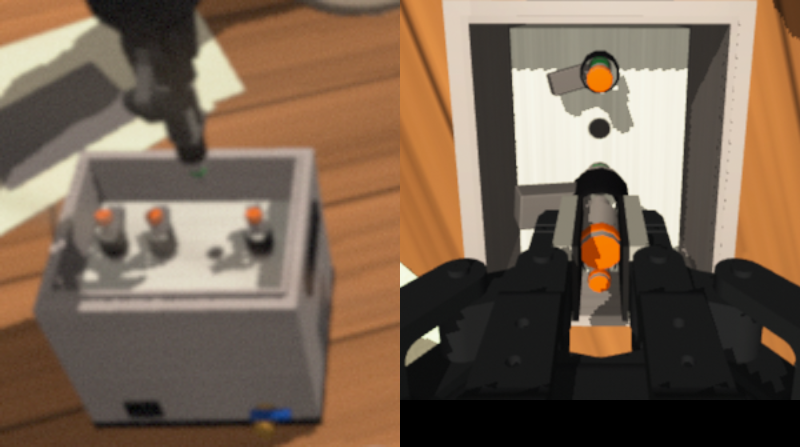

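The wrist view shows the hole at about (279,196), in line below the held injector. The three others are undisturbed, and the held injector looks straight with its plug towards -x. Refining the hole from this view.

```bash
python3 - <<'E'
from h import *
W,S=pickle.load(open("w4.pkl","rb"))
g=W["img"].max(2).astype(float)
b=g[184:208,268:292];m=np.clip(120-b,0,None);ys,xs=np.mgrid[184:208,268:292]
u,v=(m*xs).sum()/m.sum(),(m*ys).sum()/m.sum();print(u,v,(m>0).sum(),"hole",onz(W,u,v,.159),onz(W,u,v,.157))
E
```

```text
279.2008627004151 195.90192886790916 179 hole [ 0.5537242  -0.25567128  0.159     ] [ 0.55357036 -0.25615967  0.157     ]
```

>>> {"fn": "send_rows", "kwargs": {"motion": [{"dp": [-0.0015,-0.005,-0.015],"rot": [-0.002,0.002,0],"grip": 0.005},{"dp": [0,0,-0.025],"rot": [0,0,0],"grip": 0.005},{"dp": [0,0,-0.02],"rot": [0,0,0],"grip": 0.005},{"dp": [0,0,-0.005],"rot": [0,0,0],"grip": 0.005},{"dp": [0,0,0],"rot": [0,0,0],"grip": 0.005},{"dp": [0,0,0],"rot": [0,0,0],"grip": 0.005}]}}

```text
clock: 17.98
tcp_pos: [0.5529, -0.2575, 0.2387]
orientation: [3.106, -0.464, -0.002]
contact_force: [-0.1, -0.3, -0.9]
grip_width: 0.0114
```

```bash
python3 st.py .554 -.2554 .222
```

```text
t 17.98 tcp [ 0.5529 -0.2575  0.2387] yaw -0.297 fix wx,wy 0.0012 -0.0016 w 0.0114 F [-0.1 -0.3 -0.9]
need [ 0.0011  0.0021 -0.0167] axis pt 64mm..
```

>>> {"fn": "send_rows", "kwargs": {"motion": [{"dp": [0.001,0.002,-0.004],"rot": [0.001,-0.0015,0],"grip": 0.005},{"dp": [0,0,-0.006],"rot": [0,0,0],"grip": 0.005},{"dp": [0,0,0],"rot": [0,0,0],"grip": 0.005},{"dp": [0,0,0],"rot": [0,0,0],"grip": 0.005}]}}

```text
clock: 18.48
tcp_pos: [0.5547, -0.2555, 0.2293]
orientation: [3.107, -0.464, 0.004]
contact_force: [-0.8, 0.1, -0.6]
grip_width: 0.0114
```

```bash
python3 st.py .554 -.2554 .222; python3 - <<'E'
from h import *
from bench import imaging
W=imaging.grab_frame("wrist");S=imaging.grab_frame("scene");T=imaging.grab_frame("top");pickle.dump((W,S,T),open("w5.pkl","wb"))
a=cv2.resize(S["img"][195:265,80:210],(780,420),interpolation=cv2.INTER_CUBIC)
cv2.imwrite("pics/w5.png",a[:,:,::-1])
q=lambda X:(proj(S,X)-[80,195])*6
print("hole",q([.554,-.2554,.159]),"tip",q([.554,-.2554,.175]))
E
```

```text
t 18.48 tcp [ 0.5547 -0.2555  0.2293] yaw -0.296 fix wx,wy 0.0006 0.0023 w 0.0114 F [-0.8  0.1 -0.6]
need [-0.0007  0.0001 -0.0073] axis pt 64mm.. 
hole [484.90609197 255.23844302] tip [476.14288688 225.82391213]
```

View pics/w5.png

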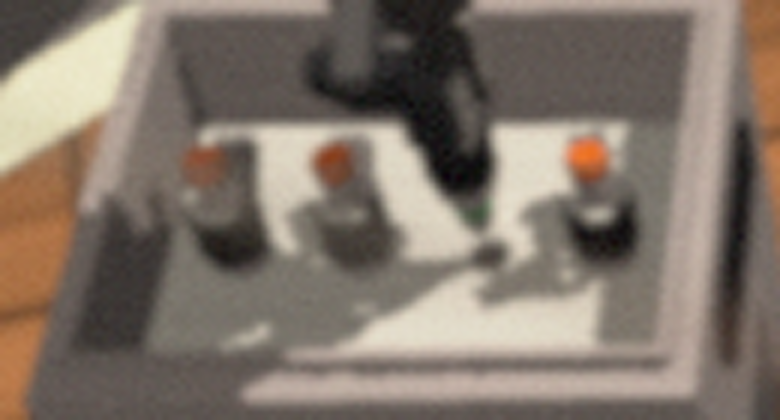

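The scene crop shows the nozzle tip at (480,225) and the hole at (488,255). The predictions were (476,226) and (485,255), so they're aligned. Lowering slowly.

>>> {"fn": "send_rows", "kwargs": {"motion": [{"dp": [-0.0005,0,-0.006],"rot": [0,0.002,0],"grip": 0.005},{"dp": [0,0,-0.006],"rot": [0,0,0],"grip": 0.005},{"dp": [0,0,-0.004],"rot": [0,0,0],"grip": 0.005},{"dp": [0,0,0],"rot": [0,0,0],"grip": 0.005}]}}

```text
clock: 19.12
tcp_pos: [0.554, -0.2555, 0.2119]
orientation: [3.107, -0.464, -0.001]
contact_force: [0.2, 0.6, 0.3]
grip_width: 0.0116
```

```bash
python3 st.py .554 -.2554 .1925
```

```text
t 19.12 tcp [ 0.554  -0.2555  0.2119] yaw -0.296 fix wx,wy 0.0004 -0.0004 w 0.0116 F [0.2 0.6 0.3]
need [ 0.      0.0001 -0.0194] axis pt 64mm..
```

>>> {"fn": "send_rows", "kwargs": {"motion": [{"dp": [0,0,-0.005],"rot": [0,0,0],"grip": 0.005},{"dp": [0,0,-0.005],"rot": [0,0,0],"grip": 0.005},{"dp": [0,0,0],"rot": [0,0,0],"grip": 0.005}]}}

```text
clock: 19.5
tcp_pos: [0.554, -0.2555, 0.2012]
orientation: [3.107, -0.464, -0.0]
contact_force: [-0.3, 0.4, -1.0]
grip_width: 0.0117
```

```bash
python3 st.py .554 -.2554 .1925
```

```text
t 19.5 tcp [ 0.554  -0.2555  0.2012] yaw -0.296 fix wx,wy 0.0004 -0.0003 w 0.0117 F [-0.3  0.4 -1. ]
need [-0.      0.0001 -0.0087] axis pt 64mm..
```

Entering freely. The last 9 mm go in small steps.

>>> {"fn": "send_rows", "kwargs": {"motion": [{"dp": [0,0,-0.004],"rot": [0,0,0],"grip": 0.005},{"dp": [0,0,-0.003],"rot": [0,0,0],"grip": 0.005},{"dp": [0,0,0],"rot": [0,0,0],"grip": 0.005}]}}

```text
clock: 19.88
tcp_pos: [0.5541, -0.2555, 0.1938]
orientation: [3.107, -0.464, -0.0]
contact_force: [0.6, -0.8, -0.5]
grip_width: 0.0113
```

>>> {"fn": "send_rows", "kwargs": {"motion": [{"dp": [0,0,-0.002],"rot": [0,0,0],"grip": 0.005},{"dp": [0,0,0],"rot": [0,0,0],"grip": 0.005},{"dp": [0,0,0],"rot": [0,0,0],"grip": 0.005}]}}

```text
clock: 20.25
tcp_pos: [0.5544, -0.2557, 0.1923]
orientation: [3.107, -0.464, 0.001]
contact_force: [-0.5, -0.4, -0.7]
grip_width: 0.0112
```

```bash
python3 st.py .554 -.2554 .1925
```

```text
t 20.25 tcp [ 0.5544 -0.2557  0.1923] yaw -0.296 fix wx,wy 0.0007 0.0008 w 0.0112 F [-0.5 -0.4 -0.7]
need [-0.0004  0.0003  0.0002] axis pt 64mm..
```

>>> {"fn": "send_rows", "kwargs": {"motion": [{"dp": [0,0,-0.0015],"rot": [0,0,0],"grip": 0.005},{"dp": [0,0,-0.001],"rot": [0,0,0],"grip": 0.005},{"dp": [0,0,0],"rot": [0,0,0],"grip": 0.005}]}}

```text
clock: 20.62
tcp_pos: [0.5547, -0.2561, 0.1924]
orientation: [-3.106, 0.465, -0.004]
contact_force: [0.1, 0.4, -1.1]
grip_width: 0.0116
```

```bash
python3 st.py .554 -.2554 .1925
```

```text
t 20.62 tcp [ 0.5547 -0.2561  0.1924] yaw -0.297 fix wx,wy -0.0003 0.0026 w 0.0116 F [ 0.1  0.4 -1.1]
need [-0.0007  0.0007  0.0001] axis pt 64mm..
```

z stopped at 0.1924 despite a further 2.5 mm commanded. That is the expected home height, so I'll open slowly.

>>> {"fn": "send_rows", "kwargs": {"motion": [{"dp": [0,0,0],"rot": [0,0,0],"grip": 0.014},{"dp": [0,0,0],"rot": [0,0,0],"grip": 0.018},{"dp": [0,0,0],"rot": [0,0,0],"grip": 0.028},{"dp": [0,0,0],"rot": [0,0,0],"grip": 0.04},{"dp": [0,0,0],"rot": [0,0,0],"grip": 0.04},{"dp": [0,0,0.01],"rot": [0,0,0],"grip": 0.04},{"dp": [0,0,0.02],"rot": [0,0,0],"grip": 0.04},{"dp": [0,0,0.03],"rot": [0,0,0],"grip": 0.04},{"dp": [0,0,0.04],"rot": [0,0,0],"grip": 0.04},{"dp": [0,0,0.04],"rot": [0,0,0],"grip": 0.04},{"dp": [0,0,0],"rot": [0,0,0],"grip": 0.04},{"dp": [0,0,0],"rot": [0,0,0],"grip": 0.04}]}}

```text
clock: 22.12
tcp_pos: [0.5539, -0.2565, 0.3395]
orientation: [3.107, -0.466, 0.006]
contact_force: [-0.6, 0.5, -0.4]
grip_width: 0.0398
```

```bash
python3 st.py; python3 - <<'E'
from h import *
from bench import imaging
W=imaging.grab_frame("wrist");S=imaging.grab_frame("scene");pickle.dump((W,S),open("w6.pkl","wb"))
a=cv2.resize(S["img"][195:265,80:210],(780,420),interpolation=cv2.INTER_CUBIC)[:,:]
a=cv2.resize(a,(480,258));b=cv2.resize(W["img"][80:380,130:430],(320,320));a=cv2.copyMakeBorder(a,0,62,0,0,cv2.BORDER_CONSTANT)
cv2.imwrite("pics/w6.png",np.hstack([a,b])[:,:,::-1])
h=cv2.cvtColor(W["img"],cv2.COLOR_RGB2HSV);o=((h[...,0]<16)&(h[...,1]>170)&(h[...,2]>130)).astype(np.uint8)
k,_,st,ce=cv2.connectedComponentsWithStats(o)
for i in range(1,k):
    if 60<st[i,4]<900 and 200<ce[i][0]<350:print(st[i],ce[i],onz(W,*ce[i],.212).round(4))
h=cv2.cvtColor(S["img"],cv2.COLOR_RGB2HSV);o=((h[...,0]<16)&(h[...,1]>140)&(h[...,2]>90)).astype(np.uint8)
k,_,st,ce=cv2.connectedComponentsWithStats(o[200:265,100:200])
for i in range(1,k):
    if st[i,4]>8:print("S",st[i],ce[i]+[100,200],onz(S,*(ce[i]+[100,200]),.212).round(4))
E
```

```text
t 22.12 tcp [ 0.5539 -0.2565  0.3395] yaw -0.298 fix wx,wy 0.0008 0.0038 w 0.0398 F [-0.6  0.5 -0.4]
[270 136  18  18 213] [278.76525822 145.15962441] [ 0.5654 -0.2185  0.212 ]
[271 186  17  17 222] [279.31981982 194.12162162] [ 0.5544 -0.2557  0.212 ]
[271 232  16  16 191] [278.83246073 240.15183246] [ 0.5424 -0.2932  0.212 ]
[272 275  16  16 173] [279.12138728 283.21965318] [ 0.5309 -0.3312  0.212 ]
[219 326  24  36 422] [230.18720379 347.10663507] [ 0.4692 -0.3798  0.212 ]
[279 351  62  16 306] [318.86928105 358.8627451 ] [ 0.543 -0.416  0.212]
S [33 19  6  6 27] [135.40740741 221.18518519] [ 0.5434 -0.292   0.212 ]
S [54 19  6  6 28] [156.42857143 221.53571429] [ 0.5562 -0.2546  0.212 ]
S [75 18  6  7 29] [177.65517241 221.17241379] [ 0.5674 -0.2165  0.212 ]
S [11 20  6  4 18] [113.27777778 221.05555556] [ 0.5305 -0.3314  0.212 ]
```

View pics/w6.png

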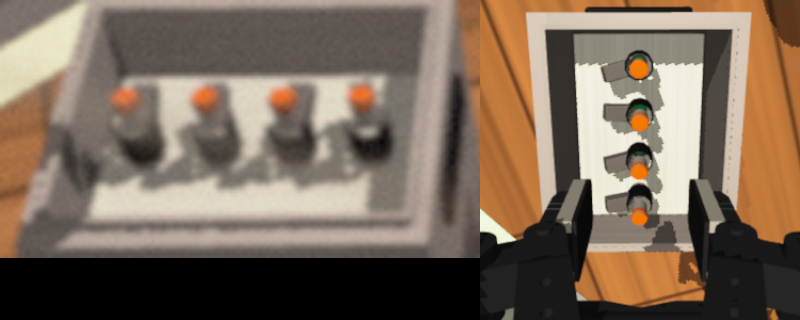

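All four injectors stand in one even row. Their orange rings are at the same scene row (about 221), and the new one lies midway between its neighbours and upright. The gripper is clear, so I hand in.

```bash
python3 - <<'E'
from h import *
from bench import imaging,hand_in,get_obs
T=imaging.grab_frame("top")
m=(T["img"].min(2)>200);c=big(m,(130,190,240,290));P=np.array([onz(T,*p,.034)[:2] for p in c.reshape(-1,2)]);print("lid",cv2.minAreaRect((1000*P).astype(np.float32)))
print(abs(np.asarray(get_obs()["qvel"])).max(),hand_in())
E
```

```text
lid ((538.79833984375, 304.5555419921875), (193.73733520507812, 151.90284729003906), 88.75473022460938)
the job is handed in; nothing more can be done
0.0055367702850650366 None
```

I lifted the lid off by its knob and set it flat, knob up, on the mat. Then I moved the last injector from the block into the rack's empty hole and lowered it until it stopped at home height. I handed the job in at about 22 s of the 61 s allowed; no verdict is reported.

**Lid:** in the last top view its centre is at (0.539, 0.305), about 6 mm in x and 3 mm in y from the mat's centre. It had not moved since release.

**Injector:** it stands within about 1–2 mm of the hole centre in the wrist and scene views. It looks upright, level with the three beside it and evenly spaced between them.

**Weak or disagreeing checks:**
- The force reading showed no clear rise when the injector seated. I judged it home from the height, which stopped at the expected 0.192 m despite further downward commands.
- The scene view places the injector about 2 mm further along x than the wrist view does, which is about the cameras' 2 mm calibration error.
- I did not re-measure the other things on the bench. I felt no unexpected contact.

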